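# Drive the seized plug out of a head tube

## Robot

A 6-joint arm with a two-finger parallel gripper is mounted at the origin on the work surface. World frame = base frame: x ahead of the robot, y to its left, z up, the work surface at z = 0. Lengths are in m, angles in rad, forces in N, time in s.
With the tool pointing down it reaches from about 0.35 to 0.975 m from the base axis. Payload 4.9 kg.
Tool frame: the origin (TCP) lies at the centre of the arm's flange, where the gripper is bolted on; the fingertips stand 173 mm ahead of it and the grasp point (between the pads) lies 155 mm ahead of it (ctrl.finger_overhang is the distance from the TCP to the fingertips, in m); z points along the fingers, y is the direction in which the jaws open and shut (so a half turn about z gives the same grasp; the last joint's range is limited). The gripper opens to 85 mm and grips with 20 to 120 N. Pads are 22 mm wide; open, the fingers measure 114 mm over their backs; the gripper's body (76 mm by 85 mm) begins 54 mm behind the grasp point. The pads swing forward as they close: fully open they stand 13 mm farther back than shut.
Start: joints at [1.042, 0.053, 1.613, -0, 1.476, -0.119], TCP at [0.249, 0.573, 0.405] pointing down, gripper open.
Joint ranges: [-3.01, 3.01], [-1.01, 2.22], [0.06, 2.58], [-1.02, 4.17], [0.09, 2.62], [-3.14, 3.14]. Speed limits (rad/s): [2.57, 2.57, 3.14, 3.14, 3.14, 3.14].

## Interface

Orientations are given as a rotation vector (axis times angle).
In Python, from station import ctrl, eyes, spotter gives the robot as it stands.
- The arm moves only by the shell command python3 -m crank 'ROWS' [FORCE]. ROWS is JSON, a list of rows, each a list of 7 numbers: the turn, a rotation vector about the tool's x, y, z in rad, then the shift along the tool's x, y, z in mm, then the closure, from -1 (fully open) to 1 (shut). A call has 1 to 8 rows; each row shifts and turns the pose as measured when the row begins, along the tool's axes as they then stand; what a row does not reach is not made up. A row lasts 1/12 s, in which the tool goes at most 41.7 mm and 7.16 degrees, less where a joint would pass 70% of its speed; a pose out of reach is approached as far as the arm can. A call is refused whole if a number of a shift passes 41.7 or a number of a turn 0.125, either way. A call with a gripper value outside its range is refused whole. The fingers move at their own pace and stop on an object; FORCE is the grip in N (left out, the last holds). Time passes only in rows, so rows that do not move let the fingers close. It gives the time, the measured TCP pose, the force and the opening at its end, in the units of the state.
- ctrl.get_obs(): the state, without advancing time (a new reading comes with each control period).
- eyes.get_image(name): name is "scene" or "top" or "wrist"; returns a dict with "image" (400x640x3 uint8, red, green, blue), "vertical_fov" (degrees; the focal length in pixels is half the picture's height over the tangent of half this angle, whatever the lens; pixels are square), "cx", "cy" (the principal point, pixels), "dist" ([k1, k2, p1, p2, k3] as OpenCV has them; the pictures are not rectified), "rvec" (rotation vector, rad) and "tvec" (3), from world to camera coordinates, as OpenCV has them; the wrist camera has in their place "mount" (4x4, takes a point from camera to tool coordinates, whose origin is the TCP and whose axes are the flange's). Camera axes: x right, y down, z forward; pixel columns grow to the right and rows downward; lengths in m; the calibration is good to about 2 mm. A picture is of the moment at which its call begins: read the wrist's pose just before it. There is no depth.
- ctrl.finish_job(): hands the job in, once; it reports no verdict.
Trained networks look in a picture, given as the dict that the camera call returned (one of the last four; its "shot" number tells which), for a name from the list of things; names that differ only in an ending like _2 or _b are one class to them, and where a whole thing is asked for, a point or a joint stands for the part that bears it (a point fixed in the world has none). Each returns a list of dicts, best first, with "confidence" (0 to 1); they miss things now and then, are a little off and sometimes report something else, mostly with a low value. They report only what shows in the picture. A call takes as long as a camera call. They do not tell look-alikes from the thing itself.
- spotter.look_for(query, picture): "centre" ([x, y, z] in m, in world coordinates, good to about 4 mm: the middle of the surface that is visible of it).
- spotter.outline_of(query, picture): "region" (400x640 bool, what is visible of it).
- spotter.mark_of(query, picture): "centre" ([x, y, z] in m, in world coordinates, good to about 4 mm: a listed point, or the origin of a listed thing).
The state is a dict: "t": time; "q": joint angles; "dq": joint speeds; "effort": joint torques, N m; "tool_pos": TCP position; "tool_rot": TCP orientation; "contact_force": force on the tool from outside, world axes, zero at the start; "wrist_torque": the same for the moment, N m; "opening": finger opening in m.
Only numpy, scipy, OpenCV 4.12 (cv2) and the standard library are available. Lean on these libraries where they do the work, as an engineer would, in place of code of your own. Each camera call takes 0.05 s, during which the arm holds its last target.

## Task

An old plug has seized inside the bicycle head tube that is clamped upright over the catch tray. Take the long drift with the plain upright handle from the rack and, holding it, push it straight down through the tube until its flange rests on the tube's top rim, so that the plug comes out of the bottom and lies in the tray; then let go and leave the drift standing in the tube. Leave the short T-handled punch in the rack.

Things in the scene. Friction and masses are not known exactly. Their poses are not given: they have to be found in the camera images.
- drift: Long steel drift hanging upright in a rack. Origin: tip (lower end) of its shank; z up. Shank 20 mm dia, z 0 to 78 mm; flange 60 mm dia, z 78 to 86; plain round black handle 32 mm dia, z 86 to 141 (grip at z 113, from above). 0.25 kg. Flange rests on the rack plate (top 108 mm over the bench), shank hangs in a 31 mm hole: lift straight up 140 mm to clear all. The punch hangs about 130 mm away.
- punch: Short T-handled punch in the rack's other hole, about 130 mm from the drift; not to be used. Origin: tip of its shank; z up. Shank 20 mm dia, only 35 mm long; flange 60 mm dia; black T bar 80 mm long, 22 mm thick, along x, its top 73 mm above the origin (146 mm over the bench).
- stand: Fixed stand: steel catch tray 150 x 150 mm (walls 30 mm high, floor 4 mm) and two dark posts, along its y axis, holding a bare aluminium tube upright over the tray's centre. Origin on the bench (z = 0) on the tube's axis; z up. Tube open at both ends, from 55 to 125 mm over the bench, outer dia 52 mm, bore 44 mm. Nothing on the stand is higher than the tube's rim.
- slug: Seized plug in the tube: dark steel cylinder 40 mm dia, 34 mm high, tapered foot, 0.2 kg. Origin: mid-height; z along its axis. A round bolt head, 12 mm dia, 5 mm high, stands on its top, 22 mm below the tube's rim at the start: push on that. Spring fingers low in the bore grip it; it yields to some 8 to 20 N and drops into the tray about 25 mm before the drift's flange meets the rim.
There are look-alikes about, which are no part of the job. Of the things like the slug, leave any that is turquoise or yellow; of the rest the smaller one is meant.

How it is judged:
By the outcome, as a careful person would: the job done as asked, in the order asked, and still so for the second after the job is handed in, with the robot touching nothing.
It also fails if it takes over 48 s, if anything falls off the work surface, if the arm or the gripper's body presses on something with over 40 N, if the wrist force passes 120 N, or if a joint passes its speed limit or range.

## Working session

There is one attempt and no reset: what is moved stays moved. The work goes in short steps, Python scripts to look and compute and a shell command to move; the robot and the scene stay as the last step left them, time stands still between calls to the robot, and variables do not carry over. Pictures are saved under pics/ and viewed, and the job is handed in when it is done.

```bash
ls; mkdir -p pics; cat > h.py <<'E'
import numpy as np, cv2
from station import ctrl, eyes, spotter
from scipy.spatial.transform import Rotation as R
def K(p):
    f=200/np.tan(np.radians(p["vertical_fov"])/2)
    return np.array([[f,0,p["cx"]],[0,f,p["cy"]],[0,0,1.]])
def ext(p,obs=None):
    if "mount" in p:
        T=np.eye(4);T[:3,:3]=R.from_rotvec(obs["tool_rot"]).as_matrix();T[:3,3]=obs["tool_pos"]
        C=np.linalg.inv(T@np.array(p["mount"]))
        return C[:3,:3],C[:3,3]
    return R.from_rotvec(np.ravel(p["rvec"])).as_matrix(),np.ravel(p["tvec"])
def ray(p,uv,obs=None):
    Rm,t=ext(p,obs)
    n=cv2.undistortPoints(np.array([[uv]],float),K(p),np.array(p["dist"]))[0,0]
    o=-Rm.T@t; d=Rm.T@np.array([n[0],n[1],1]); return o,d/np.linalg.norm(d)
def tri(rays):
    A=sum(np.eye(3)-np.outer(d,d) for o,d in rays); b=sum((np.eye(3)-np.outer(d,d))@o for o,d in rays)
    return np.linalg.solve(A,b)
def atz(p,uv,z,obs=None):
    o,d=ray(p,uv,obs); return o+d*(z-o[2])/d[2]
def proj(p,X,obs=None):
    Rm,t=ext(p,obs)
    return cv2.projectPoints(np.array(X,float).reshape(-1,3),cv2.Rodrigues(Rm)[0],t,K(p),np.array(p["dist"]))[0][:,0]
def save(p,n): cv2.imwrite("pics/"+n,p["image"][:,:,::-1])
E
python3 - <<'E'
from h import *
o=ctrl.get_obs();print(o)
for n in ["scene","top","wrist"]:
    p=eyes.get_image(n);save(p,n+"0.png")
    for q in ["drift","punch","stand","slug"]:
        for f in ("look_for","mark_of"):
            print(n,q,f,[(np.round(r["centre"],3).tolist(),round(r["confidence"],2)) for r in getattr(spotter,f)(q,p)])
print(ctrl.get_obs()["t"])
E
```

```text
pics
{'t': 0.0, 'q': array([ 1.04200541e+00,  5.33432311e-02,  1.61429350e+00,  5.50340804e-06,
        1.47599318e+00, -1.19011598e-01]), 'dq': array([-0.00207587,  0.00124586, -0.00098099,  0.0003676 ,  0.00046739,
       -0.00185266]), 'effort': array([ 4.83161548e-04, -3.93696105e+01, -3.70167732e+01, -9.64650849e-05,
        7.44146149e-03,  9.93608865e-06]), 'tool_pos': array([0.24887287, 0.5730182 , 0.4034714 ]), 'tool_rot': array([-6.39053234e-01, -3.07523983e+00,  3.03034831e-03]), 'contact_force': array([-0.24984674,  0.39197681, -0.4229162 ]), 'wrist_torque': array([-0.06118226,  0.01216793, -0.08732058]), 'opening': 0.08548975975148708}
scene drift look_for [([0.542, -0.152, 0.125], 0.64)]
scene drift mark_of [([0.531, -0.146, 0.03], 0.61)]
scene punch look_for [([0.547, -0.283, 0.136], 0.65)]
scene punch mark_of [([0.539, -0.279, 0.072], 0.92)]
scene stand look_for []
scene stand mark_of []
scene slug look_for [([0.587, 0.307, 0.049], 0.84), ([0.68, 0.132, 0.035], 0.64), ([0.558, 0.022, 0.05], 0.56)]
scene slug mark_of [([0.549, 0.032, 0.022], 0.65), ([0.677, 0.134, 0.018], 0.53), ([0.54, 0.171, 0.084], 0.5)]
top drift look_for [([0.526, -0.143, 0.113], 0.57)]
top drift mark_of [([0.53, -0.15, 0.028], 0.69)]
top punch look_for [([0.539, -0.276, 0.136], 0.68)]
top punch mark_of [([0.544, -0.285, 0.07], 0.7)]
top stand look_for [([0.533, 0.168, 0.01], 0.76)]
top stand mark_of [([0.54, 0.17, 0.002], 0.79)]
top slug look_for [([0.538, 0.173, 0.102], 0.92), ([0.577, 0.31, 0.048], 0.64), ([0.546, 0.031, 0.048], 0.62), ([0.667, 0.133, 0.03], 0.59)]
top slug mark_of [([0.547, 0.03, 0.025], 0.97), ([0.672, 0.137, 0.018], 0.82), ([0.542, 0.172, 0.082], 0.73), ([0.579, 0.317, 0.023], 0.64)]
wrist drift look_for []
wrist drift mark_of []
wrist punch look_for []
wrist punch mark_of []
wrist stand look_for []
wrist stand mark_of []
wrist slug look_for []
wrist slug mark_of []
1.35
```

View pics/scene0.png

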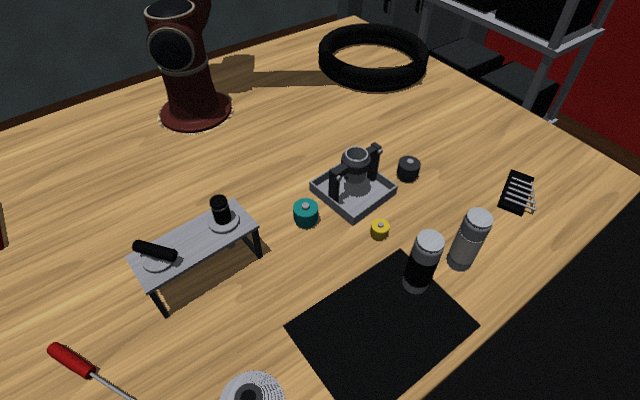

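View pics/top0.png

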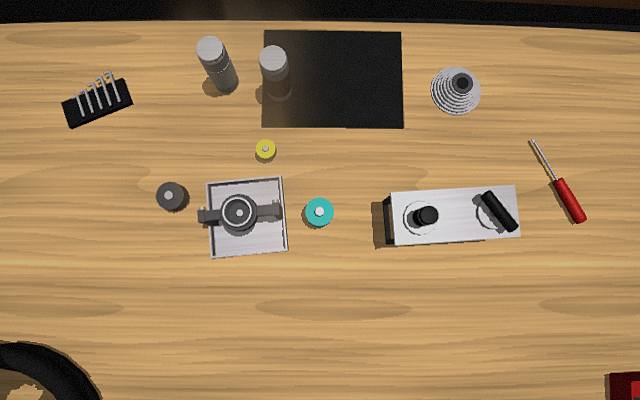

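The scene picture shows the drift (plain upright black handle) at scene (220,208) / top (426,215). The T-handled punch is at scene (155,250) / top (500,211), and the stand's tube at scene (356,160) / top (239,212).

Things that could be mistaken for what I want:
- **Drift:** the punch, told apart by its lying T bar, and the red screwdriver at top (570,200).
- **Slug:** turquoise at top (319,212) and yellow at top (265,149), both excluded. The big dark one at top (171,196) stands outside the tube. The one in the tube at top (239,212) is the one meant.

Next I'll check close crops.

```bash
python3 - <<'E'
from h import *
a=cv2.imread("pics/top0.png");b=cv2.imread("pics/scene0.png")
def c(i,x,y,w=50):
    return cv2.resize(i[y-w:y+w,x-w:x+w],(400,400),interpolation=cv2.INTER_CUBIC)
cv2.imwrite("pics/crops.png",np.clip(1.5*np.vstack([np.hstack([c(a,426,215,35),c(a,239,212,35)]),np.hstack([c(b,220,208,35),c(b,356,160,35)])])[::1],0,255).astype(np.uint8)[:, :])
im=cv2.imread("pics/crops.png");cv2.imwrite("pics/crops.png",cv2.resize(im,(600,600)))
E
```

```text
(no output)
```

View pics/crops.png

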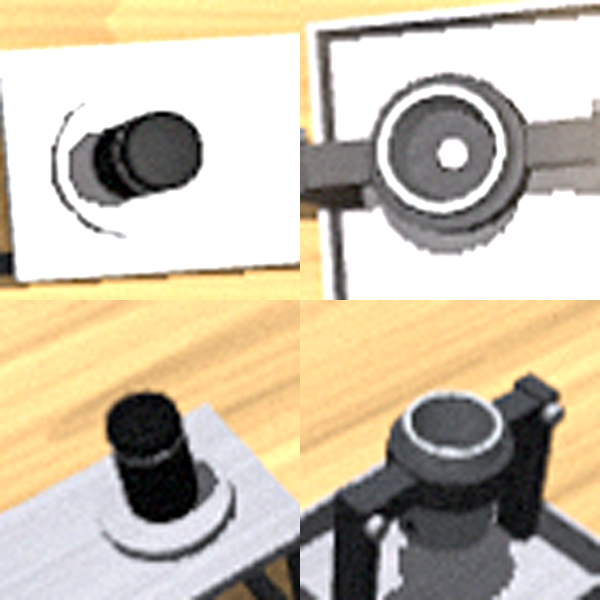

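```bash
python3 - <<'E'
from h import *
o=ctrl.get_obs();print(R.from_rotvec(o["tool_rot"]).as_matrix().round(3))
t=eyes.get_image("top");s=eyes.get_image("scene")
for n,u,v,z in [("drift top",(429.5,214.3),(219.3,201.2),.171),("rim",(237.4,211.5),(357.2,154.2),.125),("bolt",(239.5,212),None,.103)]:
    if v: print(n,tri([ray(t,u),ray(s,v)]).round(4),atz(s,v,z).round(4))
    print(n,atz(t,u,z).round(4))
E
```

```text
[[-0.917  0.398 -0.   ]
 [ 0.398  0.917  0.   ]
 [ 0.     0.    -1.   ]]
drift top [ 0.5325 -0.1479  0.1694] [ 0.5348 -0.1474  0.171 ]
drift top [ 0.5319 -0.1484  0.171 ]
rim [0.54   0.1732 0.1231] [0.542  0.1728 0.125 ]
rim [0.5391 0.1718 0.125 ]
bolt [0.5403 0.1722 0.103 ]
```

Both triangulated heights match the text (handle top 0.169 vs 0.171, rim 0.123 vs 0.125). The crop shows the plain upright handle, so the choice holds. I'll move over the drift at the present height.

```bash
python3 -m crank '[[0,0,0,-28,-28,0,-1],[0,0,0,-28,-28,0,-1],[0,0,0,-28,-28,0,-1],[0,0,0,-28,-28,0,-1],[0,0,0,-28,-28,0,-1],[0,0,0,-28,-28,0,-1],[0,0,0,-28,-28,0,-1],[0,0,0,-28,-28,0,-1]]' 60
```

```text
t: 2.12
tool_pos: [0.3668, 0.2733, 0.4033]
tool_rot: [0.617, 3.08, 0.003]
contact_force: [1.8, -0.9, -0.6]
opening: 0.0853
```

```bash
python3 -m crank '[[0,0,0,-28,-28,0,-1],[0,0,0,-28,-28,0,-1],[0,0,0,-28,-28,0,-1],[0,0,0,-28,-28,0,-1],[0,0,0,-28,-28,0,-1],[0,0,0,-28,-28,0,-1],[0,0,0,-28,-28,0,-1],[0,0,0,-28,-28,0,-1]]'; cat > go.py <<'E'
import sys
from h import *
o=ctrl.get_obs();M=R.from_rotvec(o["tool_rot"]).as_matrix()
tgt=np.array(list(map(float,sys.argv[1:4])))
print("t",round(o["t"],2),"pos",o["tool_pos"].round(4),"shift mm",(M.T@(tgt-o["tool_pos"])*1000).round(1),"tilt axis",M[:,2].round(4),"yaw y",M[:,1].round(3),"F",o["contact_force"].round(1),"open",o["opening"].round(4))
down=np.array([0,0,-1.]);print("turn to down",(np.cross(M[:,2],down)@M).round(4))
E
python3 go.py .533 -.148 .36
```

```text
t: 2.78
tool_pos: [0.4883, -0.0354, 0.4062]
tool_rot: [0.614, 3.07, 0.008]
contact_force: [0.1, 1.2, 0.6]
opening: 0.0855Traceback (most recent call last):
  File "go.py", line 5, in <module>
    print("t",round(o["t"],2),"pos",o["tool_pos"].round(4),"shift mm",(M.T@(tgt-o["tool_pos"])*1000).round(1),"tilt axis",M[:,2].round(4),"yaw y",M[:,1].round(3),"F",o["contact_force"].round(1),"open",o["opening"].round(4))
                                                                                                                                                                                                         ^^^^^^^^^^^^^^^^^^
AttributeError: 'float' object has no attribute 'round'
```

```bash
sed -i 's/o\["opening"\].round(4)/round(float(o["opening"]),4)/' go.py; python3 go.py .533 -.148 .38; python3 - <<'E'
from h import *
o=ctrl.get_obs();p=eyes.get_image("wrist");save(p,"w1.png");print(np.array(p["mount"]).round(3),p["vertical_fov"])
print(proj(p,[[.533,-.148,.171],[.533,-.148,.116]],o))
for f in ("look_for","mark_of"): print([(np.round(r["centre"],3).tolist(),round(r["confidence"],2)) for r in getattr(spotter,f)("drift",p)])
E
```

```text
t 2.78 pos [ 0.4883 -0.0354  0.4062] shift mm [-84.3 -87.   26.3] tilt axis [ 0.0112  0.0031 -0.9999] yaw y [0.384 0.923 0.007] F [0.1 1.2 0.6] open 0.0855
turn to down [0.0071 0.0091 0.    ]
[[ 0.001 -0.944 -0.329  0.086]
 [ 1.     0.     0.001  0.   ]
 [-0.001 -0.329  0.944  0.031]
 [ 0.     0.     0.     1.   ]] 59.02807124428039
[[191.59873906 331.07755275]
 [212.44871941 287.3365067 ]]
[([0.526, -0.133, 0.113], 0.61)]
[([0.53, -0.148, 0.03], 0.62)]
```

View pics/w1.png

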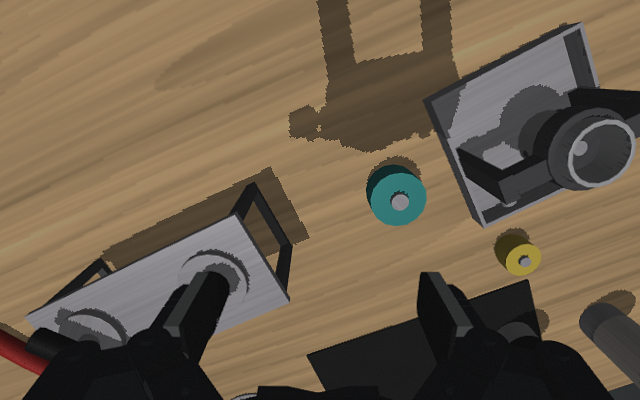

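The wrist view shows the drift's flange round (215,272), matching my estimate's projection (212,287). The left finger hides the handle top, and the tube rim is at (601,153). I'll continue to a point above it.

```bash
python3 -m crank '[[0.004,0.005,0,-28,-29,8,-1],[0.004,0.005,0,-28,-29,8,-1],[0,0,0,-24,-25,8,-1],[0,0,0,0,0,0,-1]]'; python3 go.py .533 -.148 .38; python3 - <<'E'
from h import *
o=ctrl.get_obs();p=eyes.get_image("wrist");save(p,"w2.png")
print(proj(p,[[.533,-.148,.171],[.533,-.148,.116]],o))
M=R.from_rotvec(o["tool_rot"]).as_matrix();print("grasp axis",proj(p,[o["tool_pos"]+M[:,2]*h for h in (.155,.209)],o))
for f in ("look_for","mark_of"): print([(np.round(r["centre"],3).tolist(),round(r["confidence"],2)) for r in getattr(spotter,f)("drift",p)])
E
```

```text
t: 3.27
tool_pos: [0.5309, -0.1409, 0.3827]
tool_rot: [0.61, 3.081, 0.002]
contact_force: [-0.7, 0.1, -0.7]
opening: 0.0855
t 3.27 pos [ 0.5309 -0.1409  0.3827] shift mm [-4.6 -5.8  2.7] tilt axis [ 6.0e-04  1.1e-03 -1.0e+00] yaw y [0.381 0.924 0.001] F [-0.7  0.1 -0.7] open 0.0855
turn to down [0.0013 0.0002 0.    ]
[[305.78754338 247.48121736]
 [308.0548775  212.6666504 ]]
grasp axis [[316.14317702 299.53815654]
 [316.43807581 242.20342558]]
[([0.526, -0.145, 0.132], 0.74)]
[([0.534, -0.148, 0.025], 0.66)]
```

View pics/w2.png

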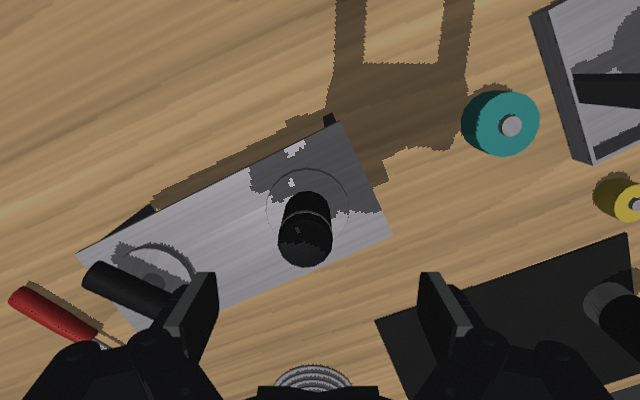

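```bash
python3 - <<'E'
from h import *
im=cv2.imread("pics/w2.png")
cv2.imwrite("pics/w2c.png",cv2.resize(np.clip(im[160:290,240:370]*2.2,0,255).astype(np.uint8),(520,520),interpolation=cv2.INTER_CUBIC))
o=ctrl.get_obs();p=eyes.get_image("wrist")
C=np.array([.533,-.148,.171]);a=np.linspace(0,2*np.pi,60)
q=im.copy()
for c,col in ((C,(0,0,255)),([.5305,-.147,.171],(0,255,0))):
    for z,r in ((.171,.016),(.116,.03)):
        for u in proj(p,[[c[0]+r*np.cos(t),c[1]+r*np.sin(t),z] for t in a],o): 
            cv2.circle(q,tuple(np.round(u).astype(int)),0,col,-1)
q=np.clip(q[160:290,240:370]*1.8,0,255).astype(np.uint8)
cv2.imwrite("pics/w2d.png",cv2.resize(q,(520,520),interpolation=cv2.INTER_NEAREST))
E
```

```text
(no output)
```

View pics/w2d.png

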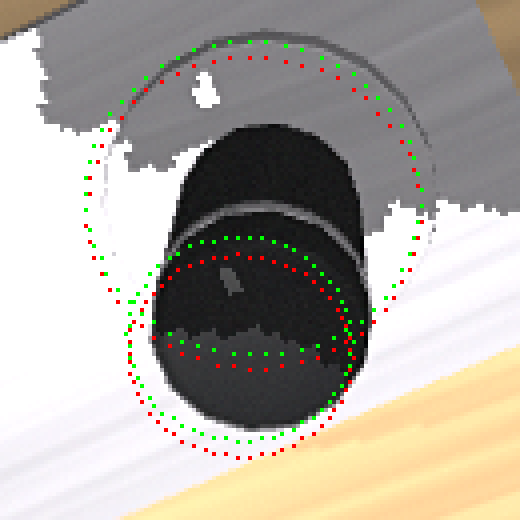

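```bash
python3 -m crank '[[0,0,0,-1,-2.5,20,-1],[0,0,0,0,0,18,-1],[0,0,0,0,0,0,-1]]'; python3 go.py .531 -.144 .298; python3 - <<'E'
from h import *
o=ctrl.get_obs();p=eyes.get_image("wrist");im=p["image"][:,:,::-1].copy()
a=np.linspace(0,2*np.pi,60)
for z,r in ((.171,.016),(.116,.03)):
    for u in proj(p,[[.531+r*np.cos(t),-.144+r*np.sin(t),z] for t in a],o): 
        cv2.circle(im,tuple(np.round(u).astype(int)),0,(0,255,0),-1)
im=np.clip(im[160:360,170:470]*1.8,0,255).astype(np.uint8)
cv2.imwrite("pics/w3.png",cv2.resize(im,(780,520),interpolation=cv2.INTER_NEAREST))
E
```

```text
t: 3.72
tool_pos: [0.5301, -0.1348, 0.3496]
tool_rot: [0.593, 3.076, 0.004]
contact_force: [-0.4, 0.8, -2.0]
opening: 0.0856
t 3.72 pos [ 0.5301 -0.1348  0.3496] shift mm [-3.8 -8.4 51.6] tilt axis [ 9.4e-03  6.0e-04 -1.0e+00] yaw y [0.372 0.928 0.004] F [-0.4  0.8 -2. ] open 0.0856
turn to down [0.0041 0.0085 0.    ]
```

View pics/w3.png

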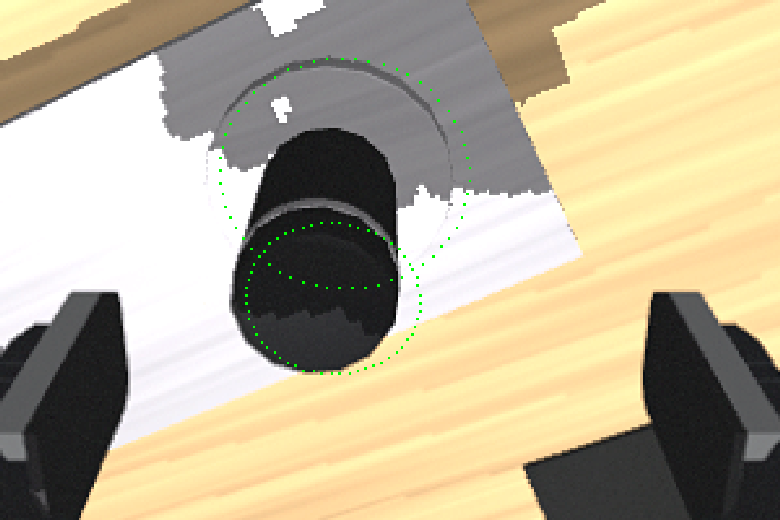

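```bash
python3 -m crank '[[0,0,0,0,0,0,-1],[0,0,0,0,0,0,-1]]';python3 go.py .531 -.144 .298;  python3 -m crank '[[0,0,0,0,0,0,-1]]';python3 go.py .531 -.144 .298; python3 - <<'E'
from h import *
p=eyes.get_image("wrist");print(ctrl.get_obs()["tool_pos"])
p=eyes.get_image("wrist");print(ctrl.get_obs()["tool_pos"])
E
```

```text
t: 3.93
tool_pos: [0.5306, -0.133, 0.3537]
tool_rot: [0.587, 3.072, 0.003]
contact_force: [0.4, 0.6, -0.3]
opening: 0.0851
t 3.93 pos [ 0.5306 -0.133   0.3537] shift mm [ -3.8 -10.3  55.7] tilt axis [ 1.370e-02 -7.000e-04 -9.999e-01] yaw y [0.369 0.929 0.004] F [ 0.4  0.6 -0.3] open 0.0851
turn to down [0.0044 0.013  0.    ]
t: 4.02
tool_pos: [0.5307, -0.1325, 0.3551]
tool_rot: [0.586, 3.071, 0.002]
contact_force: [0.5, 0.1, -0.5]
opening: 0.0853
t 4.02 pos [ 0.5307 -0.1325  0.3551] shift mm [ -3.6 -10.9  57.1] tilt axis [ 0.0157 -0.0014 -0.9999] yaw y [0.368 0.93  0.004] F [ 0.5  0.1 -0.5] open 0.0853
turn to down [ 0.0044  0.0151 -0.    ]
[ 0.5308352  -0.13256771  0.35534842]
[ 0.53082413 -0.13275421  0.35512402]
```

```bash
cat > ov.py <<'E'
import sys
from h import *
x,y=map(float,sys.argv[1:3])
p=eyes.get_image("wrist");o=ctrl.get_obs();p=eyes.get_image("wrist");im=p["image"][:,:,::-1].copy()
print(o["t"],o["tool_pos"].round(4),ctrl.get_obs()["tool_pos"].round(4))
a=np.linspace(0,2*np.pi,60)
for z,r in ((.171,.016),(.116,.03)):
    for u in proj(p,[[x+r*np.cos(t),y+r*np.sin(t),z] for t in a],o): 
        cv2.circle(im,tuple(np.round(u).astype(int)),0,(0,255,0),-1)
im=np.clip(im[160:360,170:470]*1.8,0,255).astype(np.uint8)
cv2.imwrite("pics/"+sys.argv[3],cv2.resize(im,(780,520),interpolation=cv2.INTER_NEAREST))
E
python3 ov.py .530 -.1475 w4.png
```

```text
4.1667 [ 0.5308 -0.1329  0.3548] [ 0.5307 -0.133   0.3544]
```

View pics/w4.png

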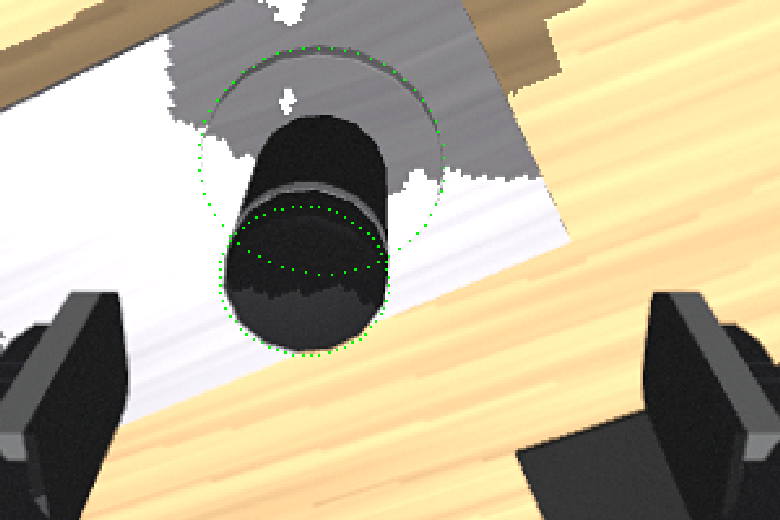

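With the arm settled, the overlay at (0.530, -0.1475) lies on both the handle top (crop 307,280) and the flange. The earlier offsets came from pictures taken while the arm was still moving. Now I'll centre.

```bash
python3 go.py .530 -.147 .297; python3 -m crank '[[0.004,0.01,0,-4,-12,5,-1],[0.002,0.004,0,-1,-3,4,-1],[0,0,0,0,0,4,-1]]';python3 go.py .530 -.147 .297;python3 -c "
from h import *
eyes.get_image('top')";python3 go.py .530 -.147 .297
```

```text
t 4.22 pos [ 0.5307 -0.133   0.3544] shift mm [ -3.7 -13.6  57.4] tilt axis [ 0.0149 -0.0012 -0.9999] yaw y [0.369 0.93  0.004] F [-0.   0.3 -0.8] open 0.0853
turn to down [ 0.0043  0.0143 -0.    ]
t: 4.47
tool_pos: [0.5302, -0.1506, 0.3421]
tool_rot: [0.589, 3.084, -0.005]
contact_force: [0.4, -0.3, 0.8]
opening: 0.0853
t 4.47 pos [ 0.5302 -0.1506  0.3421] shift mm [ 1.6  3.4 45.1] tilt axis [ 8.0e-04 -3.2e-03 -1.0e+00] yaw y [ 0.369  0.93  -0.003] F [ 0.4 -0.3  0.8] open 0.0853
turn to down [-0.0027  0.0019  0.    ]
t 4.52 pos [ 0.5299 -0.1504  0.3408] shift mm [ 1.1  3.3 43.8] tilt axis [-0.001  -0.0024 -1.    ] yaw y [ 0.369  0.93  -0.003] F [-0.4 -0.2 -0.3] open 0.0854
turn to down [-0.0026 -0.0001 -0.    ]
```

```bash
python3 -m crank '[[-0.002,0,0,1,3,12,-1],[0,0,0,0,0,12,-1]]';python3 go.py .530 -.147 .297; python3 -m crank '[[0,0,0,0,0,12,-1]]'; python3 go.py .530 -.147 .297
```

```text
t: 4.68
tool_pos: [0.5306, -0.148, 0.3172]
tool_rot: [0.591, 3.082, -0.001]
contact_force: [1.1, -0.4, -0.1]
opening: 0.0852
t 4.68 pos [ 0.5306 -0.148   0.3172] shift mm [ 1.   0.7 20.2] tilt axis [ 0.0033 -0.0016 -1.    ] yaw y [ 0.37   0.929 -0.   ] F [ 1.1 -0.4 -0.1] open 0.0852
turn to down [-0.0002  0.0037  0.    ]
t: 4.77
tool_pos: [0.5306, -0.1479, 0.3039]
tool_rot: [0.591, 3.082, -0.001]
contact_force: [0.3, 0.1, 0.1]
opening: 0.0853
t 4.77 pos [ 0.5306 -0.1479  0.3039] shift mm [0.9 0.6 6.9] tilt axis [ 0.0035 -0.0016 -1.    ] yaw y [ 0.37   0.929 -0.   ] F [0.3 0.1 0.1] open 0.0853
turn to down [-0.0002  0.0038  0.    ]
```

```bash
python3 -m crank '[[0,0.003,0,1,1,6,-1],[0,0,0,0,0,0,-1]]' 80;python3 go.py .530 -.147 .297;  python3 -m crank '[[0,0,0,0,0,0,1],[0,0,0,0,0,0,1],[0,0,0,0,0,0,1],[0,0,0,0,0,0,1]]'; python3 go.py .530 -.147 .297
```

```text
t: 4.93
tool_pos: [0.5285, -0.1456, 0.2918]
tool_rot: [-0.59, -3.078, -0.002]
contact_force: [-0.8, -0.4, 0.8]
opening: 0.0853
t 4.93 pos [ 0.5285 -0.1456  0.2918] shift mm [-1.8 -0.7 -5.2] tilt axis [-0.0071  0.0029 -1.    ] yaw y [0.37  0.929 0.   ] F [-0.8 -0.4  0.8] open 0.0853
turn to down [ 0.0001 -0.0077  0.    ]
t: 5.27
tool_pos: [0.5284, -0.1451, 0.2907]
tool_rot: [-0.588, -3.076, -0.003]
contact_force: [-0.9, 0.2, 0.5]
opening: 0.0386
t 5.27 pos [ 0.5284 -0.1451  0.2907] shift mm [-2.1 -1.2 -6.3] tilt axis [-0.0089  0.0037 -1.    ] yaw y [0.369 0.929 0.   ] F [-0.9  0.2  0.5] open 0.0386
turn to down [ 0.0001 -0.0096  0.    ]
```

```bash
python3 -m crank '[[0,-0.009,0,-1.5,-1,-6,0],[0,0,0,0,0,-1,0]]'; python3 go.py .530 -.147 .297
```

```text
t: 5.43
tool_pos: [0.5298, -0.1467, 0.299]
tool_rot: [0.59, 3.084, -0.0]
contact_force: [0.9, -0.5, 0.7]
opening: 0.0432
t 5.43 pos [ 0.5298 -0.1467  0.299 ] shift mm [-0.2 -0.2  2. ] tilt axis [ 1.5e-03 -4.0e-04 -1.0e+00] yaw y [0.369 0.929 0.   ] F [ 0.9 -0.5  0.7] open 0.0432
turn to down [ 0.0001  0.0015 -0.    ]
```

```bash
python3 -m crank '[[0,0.001,0,0,0,1,1],[0,0,0,0,0,0,1],[0,0,0,0,0,0,1]]' 80; python3 go.py .530 -.147 .297;python3 -m crank '[[0,0,0,0,0,0,1]]';python3 go.py .530 -.147 .297;python3 ov.py .530 -.1475 w5.png
```

```text
t: 5.68
tool_pos: [0.5301, -0.1472, 0.2998]
tool_rot: [0.59, 3.082, -0.002]
contact_force: [-0.1, -0.1, -2.6]
opening: 0.0304
t 5.68 pos [ 0.5301 -0.1472  0.2998] shift mm [0.2 0.2 2.8] tilt axis [ 0.003 -0.002 -1.   ] yaw y [ 0.369  0.929 -0.001] F [-0.1 -0.1 -2.6] open 0.0304
turn to down [-0.0007  0.0035  0.    ]
t: 5.77
tool_pos: [0.5301, -0.1472, 0.2996]
tool_rot: [0.59, 3.082, -0.002]
contact_force: [-0.0, -0.5, 0.2]
opening: 0.0303
t 5.77 pos [ 0.5301 -0.1472  0.2996] shift mm [0.2 0.2 2.6] tilt axis [ 0.003  -0.0019 -1.    ] yaw y [ 0.369  0.929 -0.001] F [-0.  -0.5  0.2] open 0.0303
turn to down [-0.0006  0.0034 -0.    ]
5.8167 [ 0.5301 -0.1472  0.2996] [ 0.5301 -0.1472  0.2996]
```

View pics/w5.png

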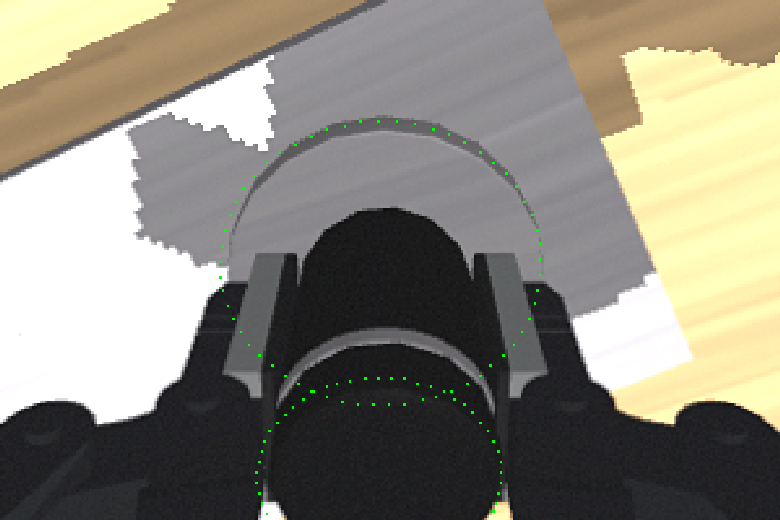

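The handle sits between the pads (opening 30 mm, overlay on the flange at crop 380,120). Next is the straight lift.

```bash
python3 -m crank '[[0,0.003,0,0,0,-8,1],[0,0,0,0,0,-15,1],[0,0,0,0,0,-15,1]]' 90; python3 go.py .530 -.147 .445
```

```text
t: 6.12
tool_pos: [0.5289, -0.1468, 0.3332]
tool_rot: [-0.589, -3.079, -0.001]
contact_force: [3.4, -1.4, -4.1]
opening: 0.0304
t 6.12 pos [ 0.5289 -0.1468  0.3332] shift mm [-3.000e-01  1.000e-01 -1.118e+02] tilt axis [-0.0068  0.0019 -1.    ] yaw y [ 0.369  0.929 -0.001] F [ 3.4 -1.4 -4.1] open 0.0304
turn to down [-0.0008 -0.007   0.    ]
```

```bash
python3 -m crank '[[0,-0.006,0,0,0,-16,1],[0,0,0,0,0,-20,1],[0,0,0,0,0,-20,1]]'; python3 go.py .530 -.147 .445;
```

```text
t: 6.37
tool_pos: [0.5283, -0.1465, 0.3897]
tool_rot: [-0.589, -3.08, -0.001]
contact_force: [0.2, -0.2, -2.7]
opening: 0.0301
t 6.37 pos [ 0.5283 -0.1465  0.3897] shift mm [ -1.4   0.1 -55.3] tilt axis [-0.0052  0.0014 -1.    ] yaw y [ 0.369  0.929 -0.001] F [ 0.2 -0.2 -2.7] open 0.0301
turn to down [-0.0006 -0.0054  0.    ]
```

```bash
python3 -m crank '[[0,-0.005,0,-1,0,-20,1],[0,0,0,0,0,-20,1],[0,0,0,0,0,-14,1],[0,0,0,0,0,0,1]]'; python3 go.py .540 .173 .447; python3 - <<'E'
from h import *
p=eyes.get_image("scene");save(p,"s2.png")
E
```

```text
t: 6.7
tool_pos: [0.5288, -0.1465, 0.4538]
tool_rot: [0.589, 3.08, -0.002]
contact_force: [0.2, 0.2, -1.9]
opening: 0.0301
t 6.7 pos [ 0.5288 -0.1465  0.4538] shift mm [107.5 301.    6. ] tilt axis [ 0.0052 -0.0026 -1.    ] yaw y [ 0.369  0.929 -0.   ] F [ 0.2  0.2 -1.9] open 0.0301
turn to down [-0.0004  0.0058  0.    ]
```

View pics/s2.png

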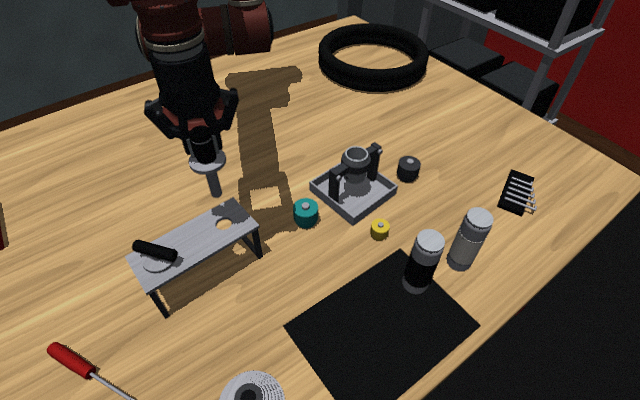

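The drift hangs free in the gripper (tip at scene 215,195), clear of the rack, and the punch is still in place. I'll move towards the tube.

```bash
python3 -m crank '[[0,0.004,0,6,16,0,1],[0,0,0,9,25,0,1],[0,0,0,11,30,0,1],[0,0,0,11,30,0,1],[0,0,0,11,30,0,1],[0,0,0,11,30,0,1],[0,0,0,11,30,0,1]]'; python3 go.py .540 .173 .447
```

```text
t: 7.33
tool_pos: [0.5327, 0.0593, 0.4428]
tool_rot: [-0.607, -3.068, 0.005]
contact_force: [1.3, 0.2, -1.8]
opening: 0.0299
t 7.33 pos [0.5327 0.0593 0.4428] shift mm [ 36.6 107.9  -4.3] tilt axis [-1.470e-02 -3.000e-04 -9.999e-01] yaw y [ 0.38   0.925 -0.006] F [ 1.3  0.2 -1.8] open 0.0299
turn to down [-0.0059 -0.0135  0.    ]
```

```bash
python3 -m crank '[[-0.005,-0.012,0,9,26,-2,1],[0,0,0,7,20,-1,1],[0,0,0,4,12,0,1],[0,0,0,2,6,0,1]]'; python3 go.py .540 .173 .447;python3 -m crank '[[0,0,0,0,0,0,1]]'; python3 go.py .540 .173 .447
```

```text
t: 7.67
tool_pos: [0.5341, 0.1351, 0.4384]
tool_rot: [-0.596, -3.07, 0.002]
contact_force: [0.5, 0.5, -4.0]
opening: 0.0302
t 7.67 pos [0.5341 0.1351 0.4384] shift mm [ 8.8 37.3 -8.7] tilt axis [-0.0138  0.0012 -0.9999] yaw y [ 0.374  0.927 -0.004] F [ 0.5  0.5 -4. ] open 0.0302
turn to down [-0.0041 -0.0132  0.    ]
t: 7.75
tool_pos: [0.5337, 0.1363, 0.4368]
tool_rot: [-0.593, -3.069, 0.003]
contact_force: [-0.7, -0.5, -3.3]
opening: 0.0301
t 7.75 pos [0.5337 0.1363 0.4368] shift mm [  8.   36.4 -10.2] tilt axis [-0.0164  0.0011 -0.9999] yaw y [ 0.372  0.928 -0.005] F [-0.7 -0.5 -3.3] open 0.0301
turn to down [-0.0051 -0.0156  0.    ]
```

```bash
python3 -m crank '[[-0.005,-0.015,0,5,18,-4,1],[0,0,0,3,10,-3,1],[0,0,0,1,5,-2,1]]'; python3 go.py .540 .173 .447; cat > ov2.py <<'E'
import sys
from h import *
x,y=map(float,sys.argv[1:3])
p=eyes.get_image("wrist");p=eyes.get_image("wrist");o=ctrl.get_obs();p=eyes.get_image("wrist");im=p["image"][:,:,::-1].copy()
print(o["t"],o["tool_pos"].round(4),ctrl.get_obs()["tool_pos"].round(4))
a=np.linspace(0,2*np.pi,60)
for z,r in ((.125,.026),(.125,.022)):
    for u in proj(p,[[x+r*np.cos(t),y+r*np.sin(t),z] for t in a],o): 
        cv2.circle(im,tuple(np.round(u).astype(int)),0,(0,255,0),-1)
im=np.clip(im[80:320,140:500]*1.6,0,255).astype(np.uint8)
cv2.imwrite("pics/"+sys.argv[3],cv2.resize(im,(780,520),interpolation=cv2.INTER_NEAREST))
E
python3 ov2.py .540 .1725 w6.png
```

```text
t: 8.0
tool_pos: [0.5374, 0.1691, 0.4422]
tool_rot: [-0.599, -3.077, 0.007]
contact_force: [-0.4, 0.1, -2.6]
opening: 0.0301
t 8.0 pos [0.5374 0.1691 0.4422] shift mm [-0.9  4.6 -4.9] tilt axis [-0.0073 -0.0033 -1.    ] yaw y [ 0.375  0.927 -0.006] F [-0.4  0.1 -2.6] open 0.0301
turn to down [-0.0058 -0.0055  0.    ]
8.1 [0.5376 0.1689 0.4427] [0.5376 0.1685 0.4427]
```

View pics/w6.png

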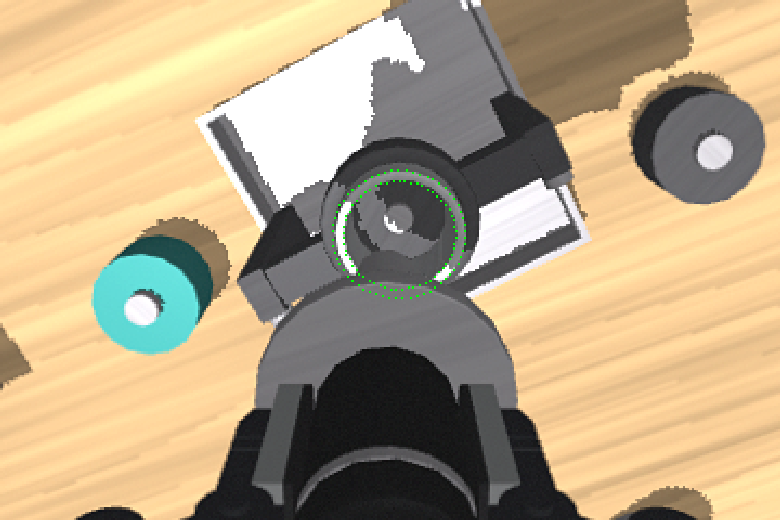

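The overlay for (0.540, 0.1725, z 0.125) sits on the rim ring (crop centre 398,235), with the plug's bolt head centred inside at crop (398,218). I'll centre and level the tool, then go down.

```bash
python3 -m crank '[[-0.005,-0.005,0,-1,3,8,1],[0,0,0,0,0,10,1]]'; python3 go.py .540 .1725 .38;python3 -c "
from h import *
eyes.get_image('top')";python3 go.py .540 .1725 .38
```

```text
t: 8.32
tool_pos: [0.5404, 0.1697, 0.4264]
tool_rot: [0.602, 3.077, 0.001]
contact_force: [-0.5, -1.0, -3.2]
opening: 0.0302
t 8.32 pos [0.5404 0.1697 0.4264] shift mm [ 1.7  2.3 46.4] tilt axis [ 5.9e-03 -2.0e-04 -1.0e+00] yaw y [0.377 0.926 0.002] F [-0.5 -1.  -3.2] open 0.0302
turn to down [0.002  0.0056 0.    ]
t 8.37 pos [0.5399 0.1695 0.4233] shift mm [ 1.1  2.9 43.3] tilt axis [ 0.0012 -0.0014 -1.    ] yaw y [ 0.377  0.926 -0.001] F [-1.3  0.2 -4.5] open 0.03
turn to down [-0.0009  0.0017 -0.    ]
```

```bash
python3 -m crank '[[0,0,0,1,3,10,1],[0,0,0,0,0,10,1],[0,0,0,0,0,6,1]]'; python3 go.py .540 .1725 .38;python3 -c "
from h import *
save(eyes.get_image('top'),'t3.png');save(eyes.get_image('scene'),'s3.png')
a=cv2.imread('pics/t3.png')[150:270,180:300];b=cv2.imread('pics/s3.png')[80:200,296:416]
cv2.imwrite('pics/c3.png',cv2.resize(np.hstack([a,b]),(800,400),interpolation=cv2.INTER_CUBIC))";python3 go.py .540 .1725 .38
```

```text
t: 8.62
tool_pos: [0.5401, 0.1718, 0.394]
tool_rot: [0.606, 3.082, -0.003]
contact_force: [-0.5, -0.3, -3.0]
opening: 0.0303
t 8.62 pos [0.5401 0.1718 0.394 ] shift mm [ 0.4  0.7 14. ] tilt axis [-0.    -0.002 -1.   ] yaw y [ 0.378  0.926 -0.002] F [-0.5 -0.3 -3. ] open 0.0303
turn to down [-0.0019  0.0007 -0.    ]
t 8.72 pos [0.5398 0.1718 0.3933] shift mm [ 0.1  0.8 13.3] tilt axis [-0.0025 -0.0023 -1.    ] yaw y [ 0.378  0.926 -0.003] F [-0.5  0.6 -3.1] open 0.0303
turn to down [-0.0031 -0.0015 -0.    ]
```

View pics/c3.png

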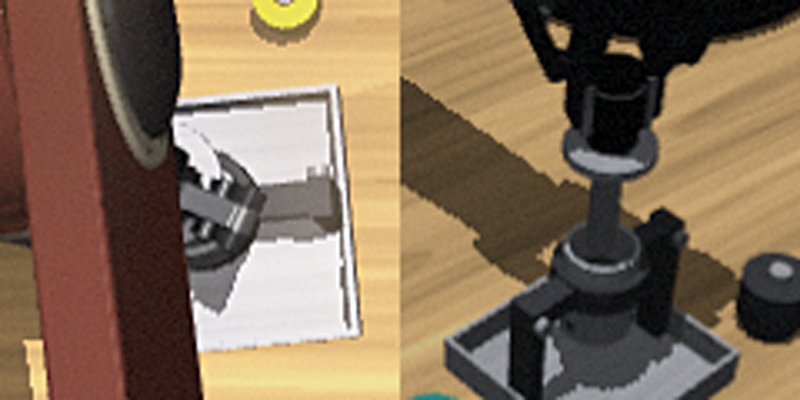

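The shank (crop 603,215) stands centred in the tube mouth (crop 605,240), with the tip at about rim height. I'll go on down in steps while watching the force.

```bash
python3 -m crank '[[-0.002,-0.001,0,0,1,8,1],[0,0,0,0,0,8,1]]' 110; python3 go.py .540 .1725 .3166;python3 -m crank '[[0,0,0,0,0,6,1],[0,0,0,0,0,6,1]]';python3 go.py .540 .1725 .3166
```

```text
t: 8.88
tool_pos: [0.5407, 0.1728, 0.3783]
tool_rot: [0.605, 3.08, 0.001]
contact_force: [-0.4, -0.4, -1.7]
opening: 0.0299
t 8.88 pos [0.5407 0.1728 0.3783] shift mm [ 0.7 -0.6 61.7] tilt axis [ 0.0031 -0.     -1.    ] yaw y [0.378 0.926 0.001] F [-0.4 -0.4 -1.7] open 0.0299
turn to down [0.0011 0.0029 0.    ]
t: 9.05
tool_pos: [0.5417, 0.173, 0.3693]
tool_rot: [0.604, 3.075, 0.004]
contact_force: [-3.2, -0.1, 24.1]
opening: 0.0296
t 9.05 pos [0.5417 0.173  0.3693] shift mm [ 1.8 -1.4 52.7] tilt axis [ 8.5e-03  8.0e-04 -1.0e+00] yaw y [0.378 0.926 0.004] F [-3.2 -0.1 24.1] open 0.0296
turn to down [0.0039 0.0076 0.    ]
```

```bash
python3 -m crank '[[0.003,0.007,0,1,-1,7,1],[0,0,0,0,0,7,1]]'; python3 go.py .540 .1725 .3166;python3 -m crank '[[0,0.002,0,0,0,7,1],[0,0,0,0,0,7,1]]';python3 go.py .540 .1725 .3166
```

```text
t: 9.22
tool_pos: [0.5432, 0.1731, 0.3675]
tool_rot: [0.602, 3.068, 0.009]
contact_force: [-11.7, -5.0, 24.9]
opening: 0.0298
t 9.22 pos [0.5432 0.1731 0.3675] shift mm [ 3.4 -2.2 50.8] tilt axis [ 0.0155  0.0028 -0.9999] yaw y [0.378 0.926 0.009] F [-11.7  -5.   24.9] open 0.0298
turn to down [ 0.0085  0.0133 -0.    ]
t: 9.38
tool_pos: [0.5442, 0.1732, 0.3671]
tool_rot: [0.601, 3.069, 0.007]
contact_force: [-13.2, -2.7, 25.2]
opening: 0.03
t 9.38 pos [0.5442 0.1732 0.3671] shift mm [ 4.3 -2.5 50.4] tilt axis [ 0.0149  0.0015 -0.9999] yaw y [0.377 0.926 0.007] F [-13.2  -2.7  25.2] open 0.03
turn to down [ 0.007   0.0133 -0.    ]
```

```bash
python3 -c "
from h import *
save(eyes.get_image('scene'),'s4.png');save(eyes.get_image('wrist'),'w7.png')
a=cv2.imread('pics/w7.png')[80:320,200:440];b=cv2.imread('pics/s4.png')[100:200,306:406]
cv2.imwrite('pics/c4.png',np.clip(1.7*np.hstack([cv2.resize(a,(400,400)),cv2.resize(b,(400,400),interpolation=cv2.INTER_CUBIC)]),0,255))";python3 go.py .540 .1725 .38
```

```text
t 9.48 pos [0.544  0.1732 0.367 ] shift mm [  3.3  -2.1 -13.1] tilt axis [ 0.0147  0.0016 -0.9999] yaw y [0.377 0.926 0.007] F [-12.8  -2.   23.6] open 0.0301
turn to down [0.007 0.013 0.   ][ WARN:0@2.155] global loadsave.cpp:1063 imwrite_ Unsupported depth image for selected encoder is fallbacked to CV_8U.
```

View pics/c4.png

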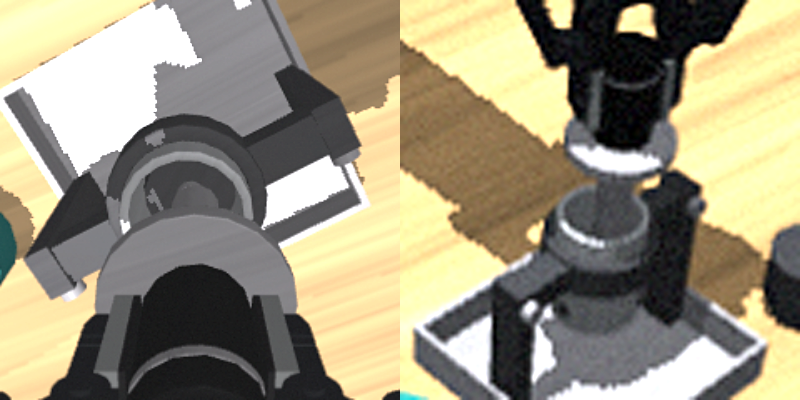

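The shank is inside the bore and on the bolt head. The force is steady at about 25 N and the tool drifted 4 mm in +x, so I'll push harder and correct the drift and tilt.

```bash
python3 -m crank '[[0.007,0.013,0,4,-2,10,1],[0.005,0.01,0,3,-1.5,12,1]]'; python3 go.py .540 .1725 .3166
```

```text
t: 9.65
tool_pos: [0.54, 0.1733, 0.3593]
tool_rot: [0.601, 3.073, 0.007]
contact_force: [0.4, -1.8, 14.2]
opening: 0.0301
t 9.65 pos [0.54   0.1733 0.3593] shift mm [ 0.1 -1.1 42.7] tilt axis [ 0.011   0.0026 -0.9999] yaw y [0.377 0.926 0.007] F [ 0.4 -1.8 14.2] open 0.0301
turn to down [0.0066 0.0092 0.    ]
```

Yielding: it's now 12 mm into the push, with 14 N and no side force.

```bash
python3 -m crank '[[0.007,0.012,0,1,-1,9,1],[0.004,0.006,0,1,-0.5,9,1]]'; python3 go.py .540 .1725 .3166
```

```text
t: 9.82
tool_pos: [0.5413, 0.1733, 0.353]
tool_rot: [0.6, 3.072, 0.007]
contact_force: [-0.4, -0.7, 14.5]
opening: 0.0294
t 9.82 pos [0.5413 0.1733 0.353 ] shift mm [ 1.2 -1.5 36.4] tilt axis [ 0.0123  0.0024 -0.9999] yaw y [0.376 0.926 0.007] F [-0.4 -0.7 14.5] open 0.0294
turn to down [0.0068 0.0105 0.    ]
```

```bash
python3 -m crank '[[0.008,0.014,0,2,-1.5,9,1],[0.006,0.01,0,2,-1,9,1]]'; python3 go.py .540 .1725 .3166; python3 -m crank '[[0.007,0.012,0,2,-1,8,1]]'; python3 go.py .540 .1725 .3166
```

```text
t: 9.98
tool_pos: [0.5414, 0.1734, 0.3481]
tool_rot: [0.6, 3.073, 0.008]
contact_force: [0.8, 0.5, 15.6]
opening: 0.0301
t 9.98 pos [0.5414 0.1734 0.3481] shift mm [ 1.3 -1.6 31.4] tilt axis [ 0.0112  0.003  -0.9999] yaw y [0.376 0.927 0.007] F [ 0.8  0.5 15.6] open 0.0301
turn to down [ 0.007   0.0093 -0.    ]
t: 10.07
tool_pos: [0.5415, 0.1736, 0.3464]
tool_rot: [0.6, 3.074, 0.008]
contact_force: [0.8, 0.0, 13.1]
opening: 0.0299
t 10.07 pos [0.5415 0.1736 0.3464] shift mm [ 1.2 -1.8 29.8] tilt axis [ 0.01    0.003  -0.9999] yaw y [0.376 0.927 0.007] F [ 0.8  0.  13.1] open 0.0299
turn to down [0.0066 0.0082 0.    ]
```

```bash
python3 -m crank '[[0.008,0.012,0,2,-1.5,9,1],[0.006,0.009,0,2,-1,8,1]]'; python3 go.py .540 .1725 .3166; python3 -m crank '[[0.005,0.007,0,1,-1,7,1]]'; python3 go.py .540 .1725 .3166
```

```text
t: 10.23
tool_pos: [0.5419, 0.1742, 0.3407]
tool_rot: [0.6, 3.072, 0.013]
contact_force: [5.0, 3.2, 2.4]
opening: 0.0302
t 10.23 pos [0.5419 0.1742 0.3407] shift mm [ 1.3 -2.6 24.1] tilt axis [ 0.013   0.0058 -0.9999] yaw y [0.376 0.927 0.01 ] F [5.  3.2 2.4] open 0.0302
turn to down [0.0103 0.0099 0.    ]
t: 10.32
tool_pos: [0.5417, 0.1741, 0.3362]
tool_rot: [0.6, 3.074, 0.011]
contact_force: [0.6, -0.2, -3.0]
opening: 0.0301
t 10.32 pos [0.5417 0.1741 0.3362] shift mm [ 1.1 -2.3 19.6] tilt axis [ 0.0106  0.0052 -0.9999] yaw y [0.376 0.927 0.009] F [ 0.6 -0.2 -3. ] open 0.0301
turn to down [0.0088 0.0078 0.    ]
```

The force is back to the free baseline (-3 N), so the plug has left the fingers. I'll lower to the rim, levelling as I go.

```bash
python3 -m crank '[[0.009,0.008,0,1,-2,5,1],[0.003,0.003,0,0,0,5,1]]'; python3 go.py .540 .1725 .3166; python3 - <<'E'
from h import *
p=eyes.get_image('scene');save(p,'s5.png')
b=p["image"][120:220,306:406,::-1];cv2.imwrite('pics/c5.png',cv2.resize(b,(500,500),interpolation=cv2.INTER_CUBIC))
E
python3 go.py .540 .1725 .3166
```

```text
t: 10.48
tool_pos: [0.5398, 0.1725, 0.3253]
tool_rot: [-0.6, -3.078, 0.006]
contact_force: [0.1, 0.3, -2.5]
opening: 0.0296
t 10.48 pos [0.5398 0.1725 0.3253] shift mm [-0.2  0.1  8.7] tilt axis [-0.0058 -0.0029 -1.    ] yaw y [ 0.376  0.927 -0.005] F [ 0.1  0.3 -2.5] open 0.0296
turn to down [-0.0049 -0.0042  0.    ]
t 10.53 pos [0.5393 0.1724 0.3235] shift mm [-0.6  0.4  6.9] tilt axis [-0.0084 -0.0032 -1.    ] yaw y [ 0.376  0.927 -0.006] F [-1.1 -0.5 -3.3] open 0.03
turn to down [-0.0061 -0.0066  0.    ]
```

View pics/c5.png

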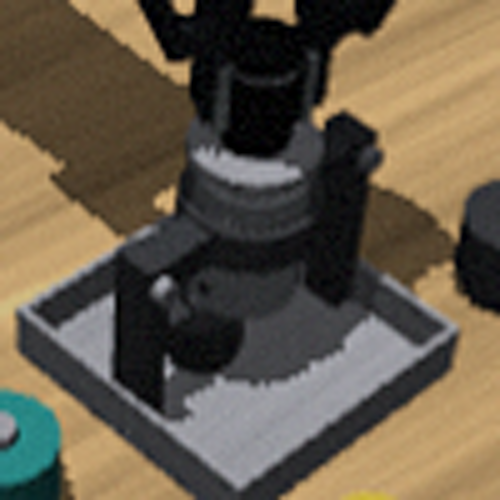

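The plug lies in the tray (crop 205,340), tipped on its side, and the flange is some 7 mm above the rim. I'll lower the rest gently.

```bash
python3 -m crank '[[-0.005,-0.005,0,-0.5,0.5,3,1],[0,0,0,0,0,2,1]]'; python3 go.py .540 .1725 .3166; python3 -m crank '[[0,0,0,0,0,2,1]]'; python3 go.py .540 .1725 .3166
```

```text
t: 10.7
tool_pos: [0.5394, 0.1726, 0.3167]
tool_rot: [-0.601, -3.079, 0.003]
contact_force: [-5.2, -0.8, 11.6]
opening: 0.03
t 10.7 pos [0.5394 0.1726 0.3167] shift mm [-0.6  0.2  0.1] tilt axis [-5.2e-03 -9.0e-04 -1.0e+00] yaw y [ 0.376  0.927 -0.003] F [-5.2 -0.8 11.6] open 0.03
turn to down [-0.0028 -0.0045 -0.    ]
t: 10.78
tool_pos: [0.5396, 0.1726, 0.3167]
tool_rot: [-0.601, -3.078, 0.004]
contact_force: [-10.0, -1.9, 19.8]
opening: 0.0299
t 10.78 pos [0.5396 0.1726 0.3167] shift mm [-0.4  0.1  0.1] tilt axis [-0.0058 -0.0012 -1.    ] yaw y [ 0.376  0.927 -0.003] F [-10.   -1.9  19.8] open 0.0299
turn to down [-0.0033 -0.0049  0.    ]
```

The flange met the rim at TCP 0.3167 (0.3166 expected) with about 20 N. I'll level it, check it in a picture, then release.

```bash
python3 -m crank '[[-0.003,-0.004,0,0,0,1,1],[0,0,0,0,0,0.5,1]]'; python3 go.py .540 .1725 .3166; python3 - <<'E'
from h import *
p=eyes.get_image('scene');w=eyes.get_image('wrist')
b=p["image"][120:220,306:406,::-1];a=w["image"][60:340,180:460,::-1]
cv2.imwrite('pics/c6.png',np.clip(1.5*np.hstack([cv2.resize(x,(400,400),interpolation=cv2.INTER_CUBIC) for x in (a,b)]),0,255).astype(np.uint8))
E
```

```text
t: 10.95
tool_pos: [0.5397, 0.1726, 0.3167]
tool_rot: [-0.601, -3.083, 0.001]
contact_force: [-1.4, 0.1, -0.3]
opening: 0.0298
t 10.95 pos [0.5397 0.1726 0.3167] shift mm [-0.4 -0.   0.1] tilt axis [-1.e-03 -2.e-04 -1.e+00] yaw y [ 0.376  0.927 -0.001] F [-1.4  0.1 -0.3] open 0.0298
turn to down [-0.0006 -0.0009  0.    ]
```

View pics/c6.png

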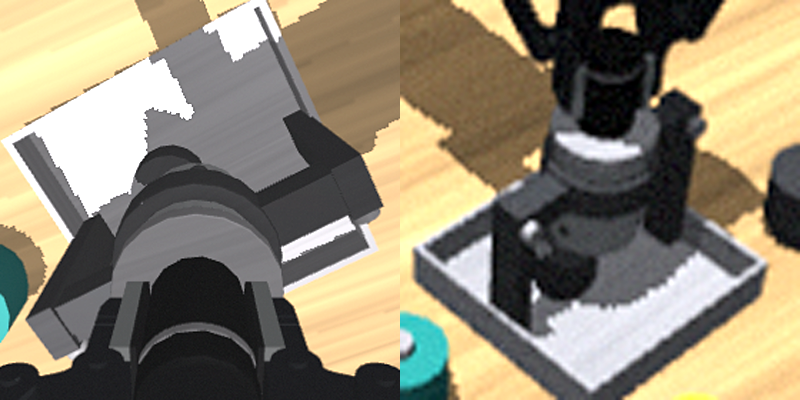

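The flange (crop 600,150 right, 190,250 left) rests level on the rim and the plug lies in the tray. Now the release.

```bash
python3 -m crank '[[0,0,0,0,0,0,0.0],[0,0,0,0,0,0,-0.3],[0,0,0,0,0,-1,-1],[0,0,0,0,0,-1,-1],[0,0,0,0,0,-1,-1],[0,0,0,0,0,-1,-1]]'; python3 go.py .540 .1725 .45
```

```text
t: 11.55
tool_pos: [0.5399, 0.1725, 0.3195]
tool_rot: [-0.602, -3.083, 0.0]
contact_force: [0.5, 0.3, -0.7]
opening: 0.0853
t 11.55 pos [0.5399 0.1725 0.3195] shift mm [  -0.    -0.  -130.5] tilt axis [-4.e-04 -1.e-04 -1.e+00] yaw y [ 0.376  0.927 -0.   ] F [ 0.5  0.3 -0.7] open 0.0853
turn to down [-0.0002 -0.0003  0.    ]
```

```bash
python3 -m crank '[[0,0,0,0,0,-8,-1],[0,0,0,0,0,-12,-1],[0,0,0,0,0,-18,-1],[0,0,0,0,0,-22,-1],[0,0,0,0,0,-22,-1],[0,0,0,0,0,-22,-1]]'; python3 go.py .540 .1725 .45
```

```text
t: 12.05
tool_pos: [0.5387, 0.1723, 0.4252]
tool_rot: [-0.6, -3.074, 0.006]
contact_force: [0.2, -0.1, 1.0]
opening: 0.0853
t 12.05 pos [0.5387 0.1723 0.4252] shift mm [ -0.9   0.5 -24.8] tilt axis [-0.0105 -0.0019 -0.9999] yaw y [ 0.376  0.927 -0.006] F [ 0.2 -0.1  1. ] open 0.0853
turn to down [-0.0057 -0.009  -0.    ]
```

```bash
python3 -m crank '[[0,0,0,12,0,-10,-1],[0,0,0,20,0,-5,-1],[0,0,0,20,0,0,-1],[0,0,0,20,0,0,-1],[0,0,0,10,0,0,-1],[0,0,0,0,0,0,-1],[0,0,0,0,0,0,-1]]'; python3 - <<'E'
from h import *
for i in range(3): eyes.get_image('top')
c=[]
for n,s in (("scene",np.s_[110:230,296:416]),("top",np.s_[150:270,180:300])):
    p=eyes.get_image(n);save(p,n+"9.png");c.append(cv2.resize(p["image"][s][:,:,::-1],(400,400),interpolation=cv2.INTER_CUBIC))
    for q in ("slug","drift","punch"): print(n,q,[(np.round(r["centre"],3).tolist(),round(r["confidence"],2)) for r in spotter.mark_of(q,p)])
cv2.imwrite('pics/c9.png',np.clip(1.4*np.hstack(c),0,255).astype(np.uint8))
o=eyes.get_image("wrist");save(o,"w9.png");print(ctrl.get_obs()["t"])
E
```

```text
t: 12.63
tool_pos: [0.461, 0.2039, 0.4603]
tool_rot: [0.601, 3.068, 0.011]
contact_force: [0.0, -0.5, -0.1]
opening: 0.0852
scene slug [([0.674, 0.134, 0.018], 0.87), ([0.552, 0.029, 0.024], 0.6), ([0.577, 0.317, 0.024], 0.56), ([0.529, 0.161, 0.022], 0.5)]
scene drift []
scene punch [([0.536, -0.281, 0.072], 0.86)]
top slug [([0.549, 0.029, 0.027], 0.79), ([0.58, 0.317, 0.026], 0.76), ([0.672, 0.135, 0.016], 0.61), ([0.527, 0.16, 0.023], 0.57)]
top drift []
top punch [([0.545, -0.282, 0.072], 0.95)]
13.2333
```

View pics/c9.png

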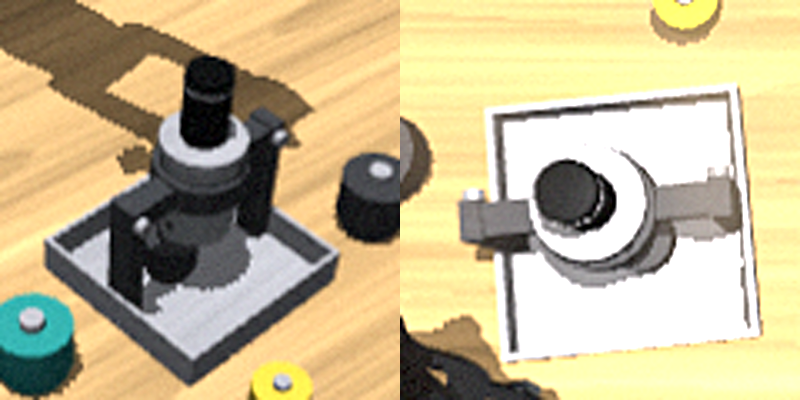

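View pics/w9.png

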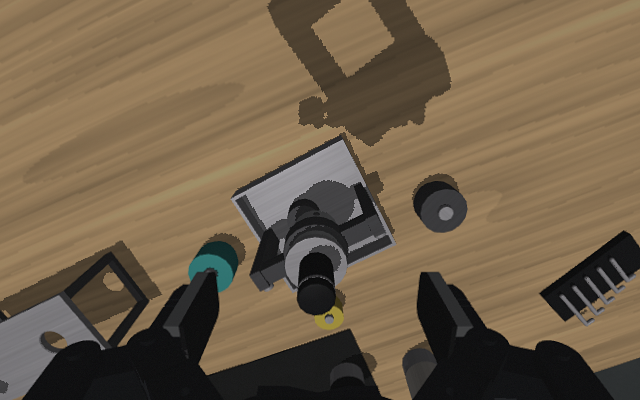

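View pics/scene9.png

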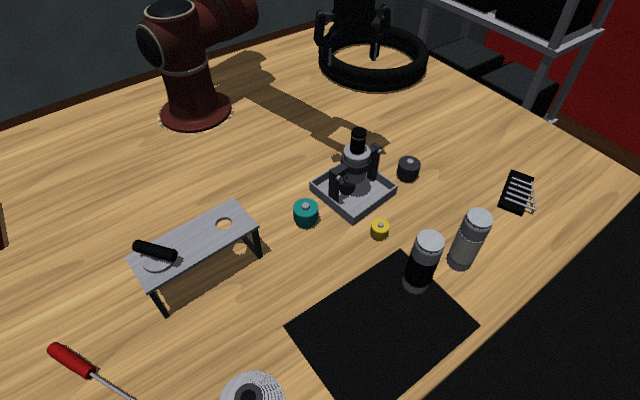

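```bash
python3 - <<'E'
from h import *
t=eyes.get_image("top");s=eyes.get_image("scene")
print(tri([ray(t,(231,207)),ray(s,(359,131.5))]).round(4))
o=ctrl.get_obs();print(o["t"],o["tool_pos"],np.abs(o["dq"]).max())
print(ctrl.finish_job())
E
```

```text
[0.541  0.171  0.1875]
13.3333 [0.46120589 0.20373422 0.45925676] 0.0021189215457998066
the job is handed in; nothing more can be done
None
```

The plug is out and lying in the tray. The drift stands released in the tube with its flange on the rim, and I handed the job in at 13.3 s of the 48 s allowed.

I gripped the drift by its handle, lifted it clear of the rack and pushed it down the tube. The plug gave way and the push force fell back to its free level. The flange then met the rim at about 20 N. After letting go, I backed the gripper away so it touches nothing.

**Last checks**
- **Drift:** the flange met the rim with the tool at a height of 0.3167 m (0.3166 m expected). After release the handle top measured (0.541, 0.171, 0.1875) m, against an expected height of 0.188 m and the tube axis at (0.540, 0.1725) m. The networks no longer found the drift in the last pictures, so this comes from my own two-view measurement.
- **Plug:** both cameras place it in the tray, about (0.528, 0.160, 0.022) m, which fits it lying on its side on the tray floor.
- **Punch and look-alikes:** the punch is still in the rack and the look-alikes are where they were.

**What went off plan**
- **First drift measurements:** these disagreed by about 4 mm because the arm was still moving; a settled picture fixed that.
- **Approach to the grasp:** the arm went about 5 mm too low, which I corrected before gripping.
- **Start of the push:** the push stalled at about 25 N with the tool drifting 4 mm sideways. It went on once I corrected the position and tilt and pushed harder.

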